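# Block the carriage of an eye-test instrument for transport

## Robot

A 7-joint arm with a two-finger parallel gripper is mounted at the origin on the work surface. World frame = base frame: x ahead of the robot, y to its left, z up, the work surface at z = 0. Lengths are in mm, angles in rad, forces in N, time in s.
With the tool pointing down it reaches from about 350 to 900 mm from the base axis. Payload 7.2 kg.
Tool frame: the origin (TCP) lies midway between the tips of the shut fingers; the grasp point (between the pads) lies 19 mm behind it; y points along the fingers, z is the direction in which the jaws open and shut, and the axes are right-handed (so a half turn about y gives the same grasp; the last joint's range is limited). The gripper opens to 85 mm and grips with 20 to 120 N. Pads are 22 mm wide; open, the fingers measure 114 mm over their backs; the gripper's body (76 mm by 85 mm) begins 54 mm behind the grasp point. The pads swing forward as they close: fully open they stand 13 mm farther back than shut.
Start: joints at [-0.068, 0.411, -0.013, 1.596, 0.006, 1.134, -0.082], TCP at [625.003, -0.011, 231.297] pointing down, gripper open.
Joint ranges: [-2.95, 2.95], [-0.29, 1.99], [-1.47, 1.44], [0.14, 2.54], [-1.03, 4.17], [0.13, 1.85], [-2.86, 2.86]. Speed limits (rad/s): [2.39, 2.39, 3.01, 3.01, 3.14, 3.14, 3.14].

## Interface

Orientations are given as a unit quaternion [w, x, y, z].
In Python, from rig import telemetry, eyes, r gives the robot as it stands. The module is installed in compiled form; this text tells all that it offers.
- The arm moves only by the shell command python3 -m crank 'ROWS' [FORCE]. ROWS is JSON, a list of rows, each a list of 5 numbers: the shift along the tool's x, y, z in units of 25 mm (1.0 is 25 mm), then the turn about the tool's y in degrees, then the closure in counts, from 0 (fully open) to 255 (shut). In form: [[tx, ty, tz, turn, hand], ...]. A call has 1 to 12 rows; each row is the pose to reach, as a shift and turn from the pose measured when the call began, along the tool's axes at that moment; what a row does not reach only later rows make up. A row lasts 1/12 s, in which the tool goes at most 41.7 mm and 7.16 degrees, less where a joint would pass 70% of its speed; a pose out of reach is approached as far as the arm can. A call with a gripper value outside its range is refused whole. The fingers move at their own pace and stop on an object; FORCE is the grip in N (left out, the last holds). Time passes only in rows, so rows that repeat a pose let the fingers close. It gives the time, the measured TCP pose, the force and the opening at its end, in the units of the state.
- telemetry.observe(): the state, without advancing time (a new reading comes with each control period).
- eyes.capture(name): name is "scene" or "side" or "wrist"; returns (picture, depth): 420x560x3 uint8, blue, green, red; 420x560 float32, mm along the optical axis (not along the pixel's ray), 0 where there is no reading.
- eyes.camera_params(name): a dict with "mtx" (3x3 intrinsics, pixels), "origin" and "rotation" of the camera in the world; the wrist camera has in their place "hand_eye" (4x4, takes a point from camera to tool coordinates, whose origin is the TCP and whose axes are the tool frame's). Camera axes: x right, y down, z forward; pixel columns grow to the right and rows downward; lengths in mm; the calibration is good to about 2 mm. A picture is of the moment at which its call begins: read the wrist's pose just before it. camera_params takes no time and is no camera call.
- r.job_done(): hands the job in, once; it reports no verdict.
The state is a dict: "t": time; "qpos": joint angles; "joint_velocities": joint speeds; "joint_torque": joint torques, N m; "tcp_pos": TCP position; "eef_rot": TCP orientation; "ft_force": force on the tool from outside, world axes, zero at the start; "moment": the same for the moment, N m; "opening": finger opening in mm.
Only numpy, scipy, OpenCV 4.12 (cv2) and the standard library are available. Lean on these libraries where they do the work, as an engineer would, in place of code of your own. Each camera call takes 0.05 s, during which the arm holds its last target. There are 200 camera calls.

## Task

Make the opened instrument on the bench ready for transport: push its carriage all the way back from the end stop against the rubber buffers, then find the thickest of the three packing plates that slides into the gap between carriage and end stop, and push it down fully home on the deck with its ends level with those of the end stop. Then turn the swivel keeper until it points straight across the gap over the plate's shoulder, its tail mark on the engraved line. Leave the plates not used standing on the bench and the bystanding things alone.

Things in the scene. Friction and masses are not known exactly. Their poses are not given: they have to be found in the camera images.
- base: Opened lower half of an eye-test instrument, fixed: white housing 264 mm (own x) by 306 mm (own y -123 to +183), aluminium deck 80 mm above the bench. Origin at bench level under the middle of the carriage's face when the carriage is at its buffers: the gap then spans own y from -gap to 0, centred on x = 0. Carriage slides along own y, buffers at +y, end stop at -y. Rods along y at x = -93, +93 mm.
- carriage (a joint): Slide of the carriage, an aluminium block 140 mm wide (base x), 130 mm long, 45 mm high over the deck, with a black joystick. 0 m = against the rubber buffers; grows towards the end stop (base -y), at most 0.018 m. Takes 4 N to slide, stays where left. Starts 8 to 17 mm off the buffers.
- carriage_face (a point): On the carriage: middle of the upper edge of its flat face towards the end stop, 45 mm above the deck (125 mm above the bench). Axes as base.
- joystick_top (a point): Centre of the top of the black joystick on the carriage, 230 mm above the bench, 90 mm behind the carriage face. Rigid and upright; its knurled grip is round, 37 to 39 mm in diameter over the 43 mm below this point, with a 26 mm neck below that.
- end_stop: Fixed aluminium block on the deck, 140 mm wide (base x, -70 to +70), 62 mm deep, 45 mm high like the carriage, bolted at a different place along base y each time. Origin: middle of the lower edge of its face towards the carriage, at deck height; axes as base.
- stop_face (a point): Middle of the upper edge of the end stop's face towards the carriage, 125 mm above the bench. With the carriage at its buffers the gap from here to carriage_face is 19 to 27 mm wide, 140 mm long, 45 mm deep, with upright parallel faces, open at the top and both ends; its floor is the deck. A plate goes in if it is thinner than the gap.
- keeper (a joint): Turn of the steel swivel keeper on the end stop's top, rad, clockwise from above. 0 = nose parallel to the gap, towards base -x; pi/2 = nose straight across the gap (base +y), the white tail mark on the engraved line: the position asked for. Range -0.1 to 2.2, stays where left (0.06 N m friction). Starts at 0.1 to 0.45, clear of the gap.
- keeper_grip (a point): On the keeper's upright axis, 155 mm above the bench, at mid-height of its black wing knob: a bar 56 mm long (along the nose), 12 mm thick, 22 mm high. Axis 28 mm behind the end stop's face, 60 mm to base -x of its middle. Below: steel keeper 9 mm thick on the end stop's top, hub radius 14 mm, nose 42 mm from the axis, clearing the shoulder of a seated plate by 3 mm; it catches on one standing proud.
- plate_18: White plastic packing plate, 18 mm thick (own y), stands on its long edge on the bench. 140 mm long (own x), 43 mm high, with a grip tab of equal thickness in the middle, 36 mm long, rising 45 mm more (88 mm in all); so a 52 mm long shoulder at 43 mm height on each side. Lower long edges rounded, 4 mm radius. Same either way round. 110 to 310 g. Origin: centre of the underside, z up.
- plate_21: White plastic packing plate, 21 mm thick (own y), stands on its long edge on the bench. 140 mm long (own x), 43 mm high, with a grip tab of equal thickness in the middle, 36 mm long, rising 45 mm more (88 mm in all); so a 52 mm long shoulder at 43 mm height on each side. Lower long edges rounded, 4 mm radius. Same either way round. 110 to 310 g. Origin: centre of the underside, z up.
- plate_24: White plastic packing plate, 24 mm thick (own y), stands on its long edge on the bench. 140 mm long (own x), 43 mm high, with a grip tab of equal thickness in the middle, 36 mm long, rising 45 mm more (88 mm in all); so a 52 mm long shoulder at 43 mm height on each side. Lower long edges rounded, 4 mm radius. Same either way round. 110 to 310 g. Origin: centre of the underside, z up.
- screwdriver: Bystander: screwdriver lying on the bench, 190 mm long along its x. Leave alone.
- paper_roll: Bystander: white paper roll standing on the bench, 56 mm in diameter, 58 mm high. Origin: centre of the underside. Leave alone.
- screw_tray: Bystander: grey open tray 90 x 120 x 25 mm. Origin: centre of the underside. Leave alone.
Things that resemble listed ones, but are neither listed nor needed, are in the scene too. Leave any brown or green look-alike of the plate_24 alone.

How it is judged:
By the outcome, as a careful person would: the job done as asked, in the order asked, and still so for the second after the job is handed in, with the robot touching nothing.
It also fails if it takes over 72 s, if anything falls off the work surface, if the arm or the gripper's body presses on something with over 40 N, if the wrist force passes 120 N, or if a joint passes its speed limit or range.

## Working session

There is one attempt and no reset: what is moved stays moved. The work goes in short steps, Python scripts to look and compute and a shell command to move; the robot and the scene stay as the last step left them, time stands still between calls to the robot, and variables do not carry over. Pictures are saved under pics/ and viewed, about 8 in all and at most 12, crops included, and the job is handed in when it is done.

```bash
mkdir -p pics; cat > h.py <<'E'
import numpy as np, cv2
from scipy.spatial.transform import Rotation as R
from rig import telemetry, eyes, r
def pose():
    s=telemetry.observe(); q=s["eef_rot"]
    return np.array(s["tcp_pos"]), R.from_quat([q[1],q[2],q[3],q[0]]).as_matrix(), s
def cam(n):
    c=eyes.camera_params(n); K=np.array(c["mtx"])
    if "hand_eye" in c:
        p,M,_=pose(); H=np.array(c["hand_eye"]); return K,M@H[:3,:3],p+M@H[:3,3]
    return K,np.array(c["rotation"]),np.array(c["origin"])
def snap(n,f):
    C=cam(n); im,d=eyes.capture(n); cv2.imwrite(f"pics/{f}.png",im); np.savez(f"pics/{f}.npz",im=im,d=d,K=C[0],R=C[1],o=C[2]); return im,d,C
def load(f):
    z=np.load(f"pics/{f}.npz"); return z["im"],z["d"],(z["K"],z["R"],z["o"])
def plane(C,u,v,z):
    K,M,o=C; ray=M@np.linalg.inv(K)@np.array([u,v,1.]); return o+ray*(z-o[2])/ray[2]
def cloud(d,C):
    K,M,o=C; v,u=np.mgrid[:d.shape[0],:d.shape[1]]
    P=np.stack([(u-K[0,2])/K[0,0]*d,(v-K[1,2])/K[1,1]*d,d],-1)
    W=P@M.T+o; W[d<=0]=np.nan; return W
def proj(C,P):
    K,M,o=C; c=K@(M.T@(np.array(P,float)-o)); return c[:2]/c[2]
E
python3 - <<'E'
from h import *
p,M,s=pose(); print(s); print(M.round(3))
for n in("scene","side","wrist"):
    im,d,C=snap(n,n+"0"); print(n,C[2].round(),C[1].round(2).tolist(),C[0].round().tolist(),(d>0).mean())
E
```

```text
{'t': 0.0, 'qpos': array([-0.06821342,  0.41191278, -0.01275392,  1.59710347,  0.00559541,
        1.13429511, -0.0821697 ]), 'joint_velocities': array([-0.00365314,  0.00081601, -0.00014602, -0.00044587,  0.00137433,
        0.00073211, -0.00184662]), 'joint_torque': array([-1.18789325e-03, -6.00636005e+01,  6.81361444e-01, -2.99419034e+01,
        1.37590774e-02,  1.04116063e-02,  2.51732433e-05]), 'tcp_pos': array([ 6.24471549e+02, -9.44307112e-03,  2.30420503e+02]), 'eef_rot': array([-0.49958127,  0.50047094, -0.50036886,  0.49957822]), 'ft_force': array([-0.11605973,  0.83471513,  0.46948883]), 'moment': array([-0.00608662, -0.01103311,  0.03683377]), 'opening': 85.25869999282358}
[[ 0.    -0.002  1.   ]
 [-1.    -0.     0.   ]
 [ 0.    -1.    -0.002]]
scene [1159. -761.  845.] [-0.42, 0.84, 0.29, -0.16] [[524.0, 0.0, 288.0], [0.0, 524.0, 198.0], [0.0, 0.0, 1.0]] 0.9919472789115646
side [ 398. -672.  745.] [-0.42, 0.9, -0.12, 0.05] [[392.0, 0.0, 279.0], [0.0, 392.0, 207.0], [0.0, 0.0, 1.0]] 0.9960119047619047
wrist [625.  69. 373.] [[1.0, 0.0, -0.0], [0.0, -0.96, -0.27], [-0.0, 0.27, -0.96]] [[329.0, 0.0, 280.0], [0.0, 329.0, 214.0], [0.0, 0.0, 1.0]] 0.9958673469387755
```

View pics/scene0.png

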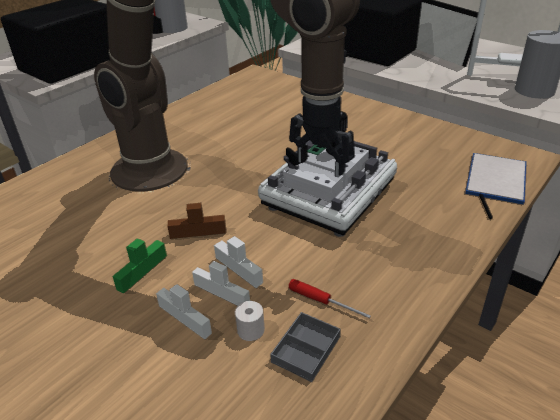

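View pics/side0.png

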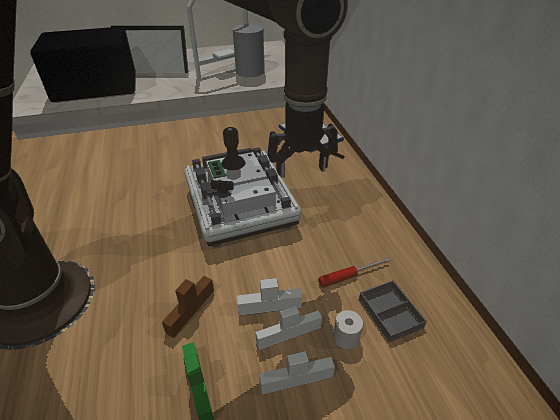

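The scene view shows the instrument at about (330,180), with three white plates at about (238,260), (221,284) and (184,311). The brown look-alike is at (197,222) and the green at (140,264), with the roll at (249,321). The side view agrees: plates at (270,298), (290,327) and (297,373), and the joystick at (231,140).

View pics/wrist0.png

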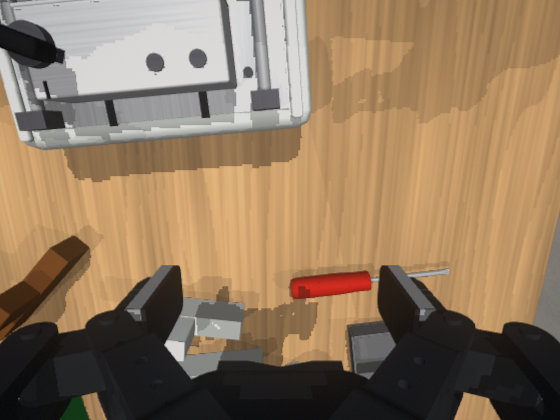

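```bash
python3 - <<'E'
from h import *
# plates from scene & side: white blobs; use cloud near bench height
for f in("scene0","side0"):
    im,d,C=load(f); W=cloud(d,C)
    hsv=cv2.cvtColor(im,cv2.COLOR_BGR2HSV)
    m=((hsv[...,1]<45)&(hsv[...,2]>70)&(W[...,2]>8)&(W[...,2]<95)&(W[...,0]>200)&(W[...,0]<1000)&(W[...,1]<50)&(W[...,1]>-700)).astype(np.uint8)
    n,l,st,_=cv2.connectedComponentsWithStats(m)
    for i in range(1,n):
        if st[i,4]<150: continue
        P=W[l==i]; print(f,st[i],'med',np.median(P,0).round(),'zmax',P[:,2].max().round())
        T=P[P[:,2]>80]
        if len(T)>10: print('   tabtop',len(T),T.mean(0).round(1))
        S=P[(P[:,2]>39)&(P[:,2]<46)]
        if len(S)>20:
            (c,wh,a)=cv2.minAreaRect(S[:,:2].astype(np.float32)); print('   shoulder',np.round(c,1),np.round(wh,1),round(a,1))
E
```

```text
Traceback (most recent call last):
  File "h.py", line 21, in cloud
    W=P@M.T+o; W[d<=0]=np.nan; return W
      ~^~~~
ValueError: matmul: Input operand 1 has a mismatch in its core dimension 0, with gufunc signature (n?,k),(k,m?)->(n?,m?) (size 4 is different from 3)
```

```bash
python3 - <<'E'
s=open('h.py').read()
s=s.replace('return K,np.array(c["rotation"]),','q=c["rotation"]; return K,R.from_quat([q[1],q[2],q[3],q[0]]).as_matrix(),')
open('h.py','w').write(s)
E
cat > pl.py <<'E'
from h import *
for f in("scene0","side0"):
    im,d,_=load(f); C=cam(f[:-1]); np.savez(f"pics/{f}.npz",im=im,d=d,K=C[0],R=C[1],o=C[2]); W=cloud(d,C)
    hsv=cv2.cvtColor(im,cv2.COLOR_BGR2HSV)
    m=((hsv[...,1]<60)&(hsv[...,2]>70)&(W[...,2]>8)&(W[...,2]<95)&(W[...,0]>200)&(W[...,0]<1000)&(W[...,1]<50)&(W[...,1]>-700)).astype(np.uint8)
    n,l,st,_=cv2.connectedComponentsWithStats(m)
    for i in range(1,n):
        if st[i,4]<150: continue
        P=W[l==i]; print(f,st[i],'med',np.median(P,0).round(),'zmax',P[:,2].max().round())
        T=P[P[:,2]>80]
        if len(T)>10: print('   tabtop',len(T),T.mean(0).round(1))
        S=P[(P[:,2]>39)&(P[:,2]<46)]
        if len(S)>20:
            (c,wh,a)=cv2.minAreaRect(S[:,:2].astype(np.float32)); print('   shoulder',np.round(c,1),np.round(wh,1),round(a,1))
    # base cloud
    Z=W[(W[...,2]>118)&(W[...,2]<132)&(W[...,1]>-50)&(W[...,0]>300)]
    print('top125',len(Z),np.percentile(Z,[2,50,98],0).round().tolist())
    Z=W[(W[...,2]>220)&(W[...,2]<240)&(W[...,1]>100)&(W[...,0]>300)]
    if len(Z): print('joy',len(Z),Z.mean(0).round(1))
E
python3 pl.py
```

```text
scene0 [258 186  33  22 285] med [436.  47.  59.] zmax 78.0
   shoulder [436.2  47.3] [75.4  6.3] 5.2
scene0 [ 214  236   49   50 1160] med [ 525. -166.   42.] zmax 91.0
   tabtop 148 [ 512.2 -159.4   86.9]
   shoulder [ 509.3 -157.4] [ 26.6 143.6] 83.0
scene0 [ 192  261   72   78 2113] med [ 586. -248.   43.] zmax 90.0
   tabtop 148 [ 534.3 -238.5   86.2]
   shoulder [ 572.2 -246.1] [ 65.1 217.7] 75.8
scene0 [ 156  284   56   53 1295] med [ 535. -342.   42.] zmax 92.0
   tabtop 179 [ 523.1 -335.    86.6]
   shoulder [ 520.6 -333.2] [ 23.7 143.4] 89.0
scene0 [271 312  69  62 296] med [ 767. -242.   24.] zmax 29.0
top125 1904 [[354.0, 87.0, 119.0], [521.0, 168.0, 125.0], [779.0, 1316.0, 131.0]]
joy 89 [508.7 599.9 228.6]
side0 [204 225  43  17 343] med [433.  46.  58.] zmax 78.0
   shoulder [438.9  46.6] [91.7  5. ] 1.7
side0 [ 237  278   85   71 2734] med [ 516. -177.   42.] zmax 91.0
   tabtop 355 [ 517.8 -198.1   87.2]
   shoulder [ 518.3 -188.4] [152.4 119.4] 6.2
side0 [334 310  29  38 848] med [ 641. -282.   56.] zmax 61.0
   shoulder [ 640.3 -283.7] [37.5 35.3] 20.7
side0 [ 259  351   76   42 1693] med [ 515. -343.   43.] zmax 91.0
   tabtop 255 [ 517.3 -335.9   87.4]
   shoulder [ 518.1 -334.1] [ 23.  140.5] 88.8
top125 3021 [[386.0, 87.0, 119.0], [545.0, 211.0, 125.0], [1499.0, 1501.0, 131.0]]
joy 1275 [1370.1  614.5  229.8]
```

```bash
python3 -m crank '[[0,-3,0,0,0],[0,-4.4,0,0,0],[-2,-4.4,-2,0,0],[-8.8,-4.4,-5.8,0,0],[-8.8,-4.4,-5.8,0,0],[-8.8,-4.4,-5.8,0,0],[-8.8,-4.4,-5.8,0,0],[-8.8,-4.4,-5.8,0,0],[-8.8,-4.4,-5.8,0,0],[-8.8,-4.4,-5.8,0,0],[-8.8,-4.4,-5.8,0,0]]' 40
python3 - <<'E'
from h import *
im,d,C=load("side0"); print("joy side",plane(C,231,130,230).round())
im,d,C=snap("wrist","wrist1"); print(C[2].round())
W=cloud(d,C)
np.save("pics/W1.npy",W)
J=W[(W[...,2]>224)&(W[...,2]<236)&(W[...,1]>100)]
print("joy",len(J),np.percentile(J,[2,50,98],0).round(1).tolist() if len(J) else 0)
E
```

```text
t: 1.07
tcp_pos: [479.2, 220.7, 340.8]
eef_rot: [-0.5, 0.501, -0.5, 0.499]
ft_force: [1.0, -1.1, -0.3]
opening: 85.4
joy side [508. 248. 230.]
[479. 289. 484.]
joy 1881 [[487.8, 235.6, 225.6], [504.4, 253.2, 230.0], [521.7, 269.7, 233.7]]
```

View pics/wrist1.png

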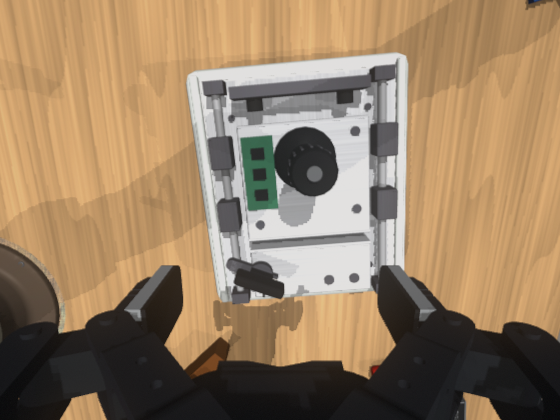

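The wrist view shows the joystick top at about (315,173), the carriage face edge at about (250..370,240), the end stop below it, and the keeper knob at about (258,283).

```bash
cat > gap.py <<'E'
import sys
from h import *
f=sys.argv[1]; u0,u1,v0,v1=map(int,sys.argv[2:6])
im,d,C=load(f); W=cloud(d,C); z=W[...,2]
A=[];B=[]
for u in range(u0,u1):
    t=np.abs(z[v0:v1,u]-125)<6
    b=np.where(~t)[0]
    if len(b)==0: continue
    # longest run of non-top = gap
    runs=np.split(b,np.where(np.diff(b)>1)[0]+1); rn=max(runs,key=len)
    if len(rn)<1 or rn[0]==0 or rn[-1]==v1-v0-1: continue
    A.append(plane(C,u,v0+rn[0]-.5,125)); B.append(plane(C,u,v0+rn[-1]+.5,125))
A=np.array(A);B=np.array(B)
for n,X in(("carr",A),("stop",B)):
    k=np.ones(len(X),bool)
    for _ in range(4):
        c=np.polyfit(X[k,0],X[k,1],1); e=X[:,1]-np.polyval(c,X[:,0]); k=abs(e)<max(1,2*e[k].std())
    print(n,k.sum(),'yaw deg',np.degrees(np.arctan(c[0])).round(2),'y at x=500',np.polyval(c,500).round(2),'std',e[k].std().round(2))
E
python3 gap.py wrist1 285 362 215 262
python3 - <<'E'
from h import *
im,d,C=load("wrist1"); W=cloud(d,C); z=W[...,2]
# top surfaces
for n,(v0,v1,u0,u1) in dict(carr=(105,238,225,385),stop=(245,300,225,385)).items():
    m=np.zeros(z.shape,bool); m[v0:v1,u0:u1]=abs(z[v0:v1,u0:u1]-125)<3
    m=cv2.morphologyEx(m.astype(np.uint8),cv2.MORPH_OPEN,np.ones((5,5)))
    k,l,st,_=cv2.connectedComponentsWithStats(m); i=1+st[1:,4].argmax()
    P=W[l==i]; c,wh,a=cv2.minAreaRect(P[:,:2].astype(np.float32)); print(n,st[i],np.round(c,1),np.round(wh,1),round(a,2), np.median(P[:,2]))
hsv=cv2.cvtColor(im,cv2.COLOR_BGR2HSV)
m=((hsv[...,2]<60)&(z>150)&(z<172)).astype(np.uint8); m[:230]=0;m[300:]=0;m[:,:225]=0;m[:,300:]=0
P=W[m>0]; print('knob',len(P),np.round(np.median(P,0),1)); c,wh,a=cv2.minAreaRect(P[:,:2].astype(np.float32)); print(np.round(c,1),np.round(wh,1),a)
E
```

```text
carr 77 yaw deg 4.96 y at x=500 161.99 std 0.37
stop 75 yaw deg 4.98 y at x=500 153.29 std 0.42
carr [ 236  115  134  123 9079] [507.1 227.2] [140.3 130. ] 4.96 125.0995862415806
stop [ 251  245  119   49 4597] [515.8 121.5] [139.5  62. ] 4.12 125.07724123740354
knob 761 [457.1 122.  165. ]
[456.8 119.8] [12.3 54.2] 71.25371551513672
```

```bash
python3 -m crank '[[-1.27,0.5,1.02,-5,0],[-1.27,2,1.02,-5,0],[-1.27,3.6,1.02,-5,0],[-1.27,5,1.02,-5,0],[-1.27,5.8,1.02,-5,0],[-1.27,5.8,1.02,-5,0],[-1.27,5.8,1.02,-5,255],[-1.27,5.8,1.02,-5,255],[-1.27,5.8,1.02,-5,255],[-1.27,5.8,1.02,-5,255],[-1.27,5.8,1.02,-5,255]]' 40
```

```text
t: 2.03
tcp_pos: [505.2, 251.2, 197.7]
eef_rot: [-0.521, 0.521, -0.478, 0.478]
ft_force: [-3.8, -2.0, 8.3]
opening: 37.5
```

```bash
python3 -m crank '[[-0.1,0,0,0,255],[-0.2,0,0,0,255],[-0.3,0,0,0,255],[-0.35,0,0,0,255],[-0.35,0,0,0,255]]'; python3 -m crank '[[-0.1,0,0,0,255],[-0.2,0,0,0,255],[-0.2,0,0,0,255]]'
```

```text
t: 2.45
tcp_pos: [504.5, 259.8, 197.8]
eef_rot: [-0.521, 0.521, -0.478, 0.478]
ft_force: [-0.1, -3.3, -2.8]
opening: 37.6
t: 2.7
tcp_pos: [504.0, 265.2, 197.9]
eef_rot: [-0.521, 0.521, -0.478, 0.478]
ft_force: [-0.3, -2.8, -2.9]
opening: 37.2
```

```bash
python3 -m crank '[[-0.08,0,0,0,255],[-0.12,0,0,0,255],[-0.12,0,0,0,255]]'; python3 -m crank '[[-0.08,0,0,0,255],[-0.12,0,0,0,255],[-0.12,0,0,0,255]]'
```

```text
t: 2.95
tcp_pos: [503.9, 265.6, 197.8]
eef_rot: [-0.52, 0.522, -0.477, 0.479]
ft_force: [-1.8, -11.3, 0.5]
opening: 37.1
t: 3.2
tcp_pos: [503.9, 265.5, 197.8]
eef_rot: [-0.518, 0.523, -0.477, 0.48]
ft_force: [-0.8, -12.1, 1.1]
opening: 37.5
```

```bash
python3 -m crank '[[-0.15,0,0,0,255],[-0.3,0,0,0,255],[-0.3,0,0,0,255],[-0.3,0,0,0,255]]'; python3 -m crank '[[0,0,0,0,0],[0,0,0,0,0],[0,0,0,0,0],[0,-1,0,0,0],[0,-2,0,0,0],[0,-4,0,0,0],[0,-5.6,0,0,0],[1,-5.8,0.2,0,0],[1,-5.8,0.2,0,0],[1,-5.8,0.2,0,0]]'
python3 - <<'E'
from h import *
p,M,s=pose(); print(p,M.round(3).tolist())
im,d,C=snap("wrist","wrist2"); W=cloud(d,C); z=W[...,2]
J=W[(z>224)&(z<236)&(W[...,1]>100)]; print("joy",np.percentile(J,[2,50,98],0).round(1).tolist())
for P in([485,150,125],[540,160,125],[450,180,125],[570,185,125]): print(proj(C,P).round())
E
```

```text
t: 3.53
tcp_pos: [503.9, 265.4, 197.8]
eef_rot: [-0.514, 0.525, -0.476, 0.483]
ft_force: [-2.9, -24.0, 7.4]
opening: 37.3
t: 4.37
tcp_pos: [512.1, 244.1, 344.7]
eef_rot: [-0.515, 0.524, -0.476, 0.484]
ft_force: [0.6, 0.1, -1.3]
opening: 85.6
[512.13254254 244.09682353 344.67041648] [[0.079, -0.0, 0.997], [-0.997, -0.016, 0.079], [0.016, -1.0, -0.001]]
joy [[486.7, 250.5, 225.3], [503.7, 268.0, 230.0], [520.8, 284.3, 233.7]]
[251. 258.]
[298. 254.]
[223. 233.]
[325. 236.]
```

```bash
python3 gap.py wrist2 262 322 215 290; python3 - <<'E'
from h import *
im,d,C=load("wrist2"); W=cloud(d,C); z=W[...,2]
for n,f in dict(carr=lambda y:y>170,stop=lambda y:y<160).items():
    m=(abs(z-125)<3)&f(W[...,1])&(W[...,1]>60)&(W[...,1]<330)&(abs(W[...,0]-510)<90)
    m=cv2.morphologyEx(m.astype(np.uint8),cv2.MORPH_OPEN,np.ones((5,5)))
    k,l,st,_=cv2.connectedComponentsWithStats(m); i=1+st[1:,4].argmax()
    P=W[l==i]; c,wh,a=cv2.minAreaRect(P[:,:2].astype(np.float32)); print(n,st[i],np.round(c,1),np.round(wh,1),round(a,2))
    L=P[:,:2]@np.array([.9962,.0866]); print('  along bx lo/hi',np.percentile(L,[.3,99.7]).round(1))
E
```

```text
carr 60 yaw deg 4.61 y at x=500 176.6 std 0.0
stop 56 yaw deg 4.61 y at x=500 153.62 std 0.0
carr [ 209  124  130  115 8572] [506.  241.9] [139.8 129.9] 4.64
  along bx lo/hi [455.9 594.3]
stop [ 217  258  117   46 4482] [516.  121.9] [140.2  62. ] 4.65
  along bx lo/hi [456.3 594.1]
```

```bash
python3 -m crank '[[1.5,0,0,0,0],[3,1,0,0,0],[4.5,2.2,-0.3,0,0],[5.8,3.5,-0.47,0,0],[5.8,5,-0.47,0,0],[5.8,5.7,-0.47,0,0],[5.8,5.7,-0.47,0,0],[5.8,5.7,-0.47,0,0]]'
cat > gap2.py <<'E'
import sys
from h import *
f=sys.argv[1]
if len(sys.argv)<3: snap("wrist",f)
im,d,C=load(f); W=cloud(d,C); z=W[...,2]
print(C[2].round(1))
for P in([500,153,125],[500,176,125]): print(proj(C,P).round(1))
R_=[]
for u in range(int(proj(C,[470,155,125])[0]),int(proj(C,[570,160,125])[0])):
    v0,v1=int(proj(C,[500,195,125])[1]),int(proj(C,[500,135,125])[1])
    t=z[v0:v1,u]>122; b=np.where(~t)[0]
    if len(b)<8: continue
    rn=max(np.split(b,np.where(np.diff(b)>1)[0]+1),key=len)
    R_.append((plane(C,u,v0+rn[0]-.5,125),plane(C,u,v0+rn[-1]+.5,125)))
A=np.array(R_)
for j,n in enumerate(("carr","stop")):
    X=A[:,j]; k=np.ones(len(X),bool)
    for _ in range(3):
        c=np.polyfit(X[k,0],X[k,1],1); e=X[:,1]-np.polyval(c,X[:,0]); k=abs(e)<1
    print(n,k.sum(),'yaw',np.degrees(np.arctan(c[0])).round(2),'y(500)',np.polyval(c,500).round(2),'std',e[k].std().round(2))
print('gap',np.median(A[:,0,1]-A[:,1,1])*np.cos(np.radians(4.9)))
cv2.imwrite("pics/c_"+f+".png",cv2.resize(im[v0-10:v1+40,120:440],None,fx=2,fy=2))
E
python3 gap2.py wrist3
```

```text
t: 5.08
tcp_pos: [509.8, 97.9, 202.1]
eef_rot: [-0.514, 0.526, -0.477, 0.482]
ft_force: [0.4, 0.1, 0.1]
opening: 85.1
[505.3 168.6 343.8]
[272.5 140.7]
[275.2 103.6]
carr 154 yaw 5.2 y(500) 175.68 std 0.17
stop 154 yaw 4.76 y(500) 151.19 std 0.05
gap 24.414957428148295
```

```bash
python3 - <<'E'
from h import *
im,d,C=load("wrist3"); W=cloud(d,C); z=W[...,2]
print(z[95:150,300].round(0).tolist())
g=cv2.cvtColor(im,cv2.COLOR_BGR2GRAY); print(g[95:150,300].tolist())
# scale: stop far edge & carriage/stop widths
m=(z>122)&(z<128)
for v in (125+40,125+60,70,60):
    r_=np.where(m[v,150:420])[0]+150; a,b=plane(C,r_[0]-.5,v,125),plane(C,r_[-1]+.5,v,125); print(v,r_[0],r_[-1],np.hypot(*(b-a)[:2])*np.cos(np.radians(4.9)))
for u in(290,310,330):
    r_=np.where(m[140:330,u])[0]+140; print('depth stop',r_[0],r_[-1],(plane(C,u,r_[0]-.5,125)-plane(C,u,r_[-1]+.5,125))[1]*np.cos(np.radians(4.9)))
print('topz',np.nanmedian(z[m]))
E
```

```text
[125.0, 124.0, 126.0, 125.0, 125.0, 126.0, 126.0, 124.0, 124.0, 122.0, 101.0, 81.0, 82.0, 80.0, 79.0, 81.0, 80.0, 80.0, 80.0, 80.0, 79.0, 78.0, 80.0, 80.0, 79.0, 80.0, 79.0, 81.0, 81.0, 80.0, 81.0, 80.0, 80.0, 80.0, 81.0, 81.0, 79.0, 80.0, 80.0, 81.0, 81.0, 79.0, 80.0, 80.0, 80.0, 87.0, 98.0, 107.0, 116.0, 123.0, 125.0, 125.0, 124.0, 125.0, 125.0]
[206, 206, 200, 179, 206, 213, 186, 155, 115, 83, 78, 130, 150, 152, 152, 152, 152, 152, 152, 152, 152, 152, 152, 148, 142, 141, 138, 126, 119, 117, 117, 117, 116, 116, 117, 117, 117, 116, 116, 116, 117, 117, 122, 177, 171, 134, 122, 122, 124, 155, 192, 214, 206, 180, 184]
165 176 397 147.08694229949742
185 225 395 115.15397241671101
70 181 406 138.3452181441676
60 181 407 137.85486397190638
depth stop 144 232 61.16589401311247
depth stop 144 232 61.046854777999705
depth stop 144 232 60.928020284597636
topz 125.18914459663108
```

View pics/c_wrist3.png

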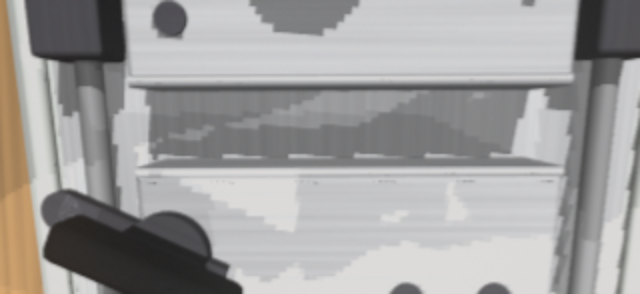

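The crop shows the gap between the carriage edge (crop y of about 80) and the stop edge (crop y of about 165). Both edges have small bevels.

```bash
python3 - <<'E'
from h import *
im,d,C=load("wrist3"); W=cloud(d,C); z=W[...,2]
n=np.array([-np.sin(np.radians(4.9)),np.cos(np.radians(4.9))])
S=[];F1=[];F0=[];T=[]
for u in range(220,380):
    col=z[:,u]
    vs=[v for v in range(130,155) if 88<col[v]<115]; S+= [W[v,u,:2]@n for v in vs]
    fl=[v for v in range(95,155) if abs(col[v]-80)<3.5]
    if len(fl)<15: continue
    F1.append(plane(C,u,fl[-1]+.5,80)[:2]@n)          # stop foot on deck
    F0.append([plane(C,u,fl[0]-.5,h)[:2]@n for h in(122,124)])  # carriage silhouette
print('stop face pts',np.median(S),np.std(S),'stop foot',np.median(F1),'carr silh',np.median(F0,0))
print('cam n',C[2][:2]@n)
E
```

```text
stop face pts 107.55787032558561 0.061895407906652176 stop foot 107.46805410019881 carr silh [131.488702   131.42905844]
cam n 124.8751100023111
```

```bash
python3 -m crank '[[0,0,1,0,0],[0,0,1.8,0,0],[0,1,1.8,0,0],[0,2,1.8,0,0],[0,2,1.8,0,0],[0,2,1.8,0,0]]'
cat > gap3.py <<'E'
from h import *
snap("wrist","wrist4")
for f in("wrist3","wrist4"):
    im,d,C=load(f); W=cloud(d,C); z=W[...,2]
    def L(x,y): return plane(C,x,y,125)
    u0,u1=int(proj(C,[470,165,125])[0]),int(proj(C,[565,165,125])[0])
    Sf=[];Cs=[];T=[]
    for u in range(u0,u1):
        vm=int(proj(C,[C[2][0]+(u-280)*.6,165+ (C[2][0]+(u-280)*.6-510)*.0857,80])[1])
        v=vm
        while v>5 and z[v,u]<102: v-=1
        Cs.append(plane(C,u,v+.5,123.5)[:2])
        v=vm
        while v<400 and z[v,u]<84: v+=1
        Sf.append(plane(C,u,v-.5,80)[:2])
    for nme,X in(("carr",np.array(Cs)),("stop",np.array(Sf))):
        k=np.ones(len(X),bool)
        for _ in range(4):
            c=np.polyfit(X[k,0],X[k,1],1); e=X[:,1]-np.polyval(c,X[:,0]); k=abs(e)<1.2
        T.append(np.polyval(c,515)); print(f,nme,k.sum(),len(X),np.degrees(np.arctan(c[0])).round(2),T[-1].round(2),e[k].std().round(2))
    print('gap',(T[0]-T[1])*np.cos(np.radians(4.9)),'cam',C[2].round(1))
    m=(abs(z-125)<1.8)
    for n,y0,y1 in(("stop",85,160),("carr",170,330)):
        q=m&(W[...,1]>y0)&(W[...,1]<y1)&(abs(W[...,0]-512)<85); q=cv2.morphologyEx(q.astype(np.uint8),cv2.MORPH_OPEN,np.ones((3,3)))
        c,wh,a=cv2.minAreaRect(W[q>0][:,:2].astype(np.float32)); print(n,np.round(c,1),np.round(wh,1),round(a,2))
E
python3 gap3.py
```

```text
t: 5.63
tcp_pos: [555.8, 102.5, 154.4]
eef_rot: [-0.516, 0.525, -0.476, 0.482]
ft_force: [-0.1, 0.5, -0.2]
opening: 85.3
wrist3 carr 141 147 5.24 176.47 0.16
wrist3 stop 139 147 4.84 151.99 0.16
gap 24.399201305378277 cam [505.3 168.6 343.8]
stop [516.4 121.3] [140.   61.6] 4.91
carr [509.4 205.6] [140.4  58. ] 4.74
wrist4 carr 176 189 5.01 176.38 0.14
wrist4 stop 180 189 4.89 151.58 0.11
gap 24.707131200035892 cam [550.7 173.1 296.1]
stop [516.3 121.1] [140.2  62. ] 4.92
carr [509.5 199. ] [140.5  44.6] 4.85
```

```bash
python3 -m crank '[[0,-1.5,0,0,0],[0,-3,0,0,0],[1.5,-3.6,-0.2,0,0],[3,-3.6,-0.5,0,0],[4.6,-3.6,-0.8,0,0],[6.2,-3.6,-1.1,0,0],[7.8,-3.6,-1.4,0,0],[9.4,-3.6,-1.6,0,0],[11,-3.6,-1.8,0,0],[12.5,-3.6,-2.1,0,0],[13.1,-3.6,-2.1,0,0],[13.1,-3.6,-2.1,0,0]]'
cat > pm.py <<'E'
from h import *
import sys
f=sys.argv[1]
im,d,C=snap("wrist",f) if len(sys.argv)<3 else load(f)
print(C[2].round(1)); W=cloud(d,C); z=W[...,2]
hsv=cv2.cvtColor(im,cv2.COLOR_BGR2HSV)
ok=(hsv[...,1]<60)&(W[...,0]<610)&(W[...,0]>410)&(W[...,1]<-60)
for n,h in(("tab",88),("sh",43)):
    m=(ok&(abs(z-h)<2.5)).astype(np.uint8)
    k,l,st,_=cv2.connectedComponentsWithStats(m,connectivity=4)
    for i in range(1,k):
        if st[i,4]<150: continue
        P=W[l==i][:,:2]; mu=P.mean(0); w,V=np.linalg.eigh(np.cov((P-mu).T)); t=V[:,1]; t=t*np.sign(t[0]); nn=np.array([-t[1],t[0]])
        a=(P-mu)@t; b=(P-mu)@nn
        # thickness per bin along t, averaged
        th=[];
        for lo in np.arange(np.percentile(a,8),np.percentile(a,92),3):
            s=b[(a>=lo)&(a<lo+3)]
            if len(s)>5: th.append(s.max()-s.min())
        print(n,st[i].tolist(),mu.round(1),'yaw',np.degrees(np.arctan2(t[1],t[0])).round(1),'len',(a.max()-a.min()).round(1),'thick',np.median(th).round(2) if th else None,'area',)
E
python3 pm.py wrist5
```

```text
t: 6.68
tcp_pos: [531.5, -232.2, 253.6]
eef_rot: [-0.515, 0.523, -0.475, 0.485]
ft_force: [0.7, -0.2, 0.4]
opening: 85.4
[ 526.1 -161.2  395.1]
tab [239, 91, 44, 34, 1105] [ 508.3 -155.4] yaw -6.5 len 36.0 thick 23.28 area
tab [260, 186, 38, 19, 668] [ 530.9 -234. ] yaw 6.6 len 35.8 thick 17.1 area
tab [243, 274, 35, 21, 612] [ 518.7 -330.7] yaw -1.5 len 35.3 thick 19.85 area
sh [194, 83, 49, 33, 1154] [ 462. -150.] yaw -6.9 len 47.2 thick 23.48 area
sh [278, 101, 54, 33, 1223] [ 551.7 -160.6] yaw -6.4 len 52.0 thick 23.39 area
sh [293, 175, 51, 19, 775] [ 574.9 -229.1] yaw 5.8 len 54.4 thick 17.84 area
sh [215, 178, 50, 19, 759] [ 486.5 -239.2] yaw 8.0 len 54.4 thick 17.56 area
sh [203, 253, 120, 27, 1544] [ 518.6 -330.9] yaw -1.1 len 139.3 thick 20.63 area
```

View pics/wrist5.png

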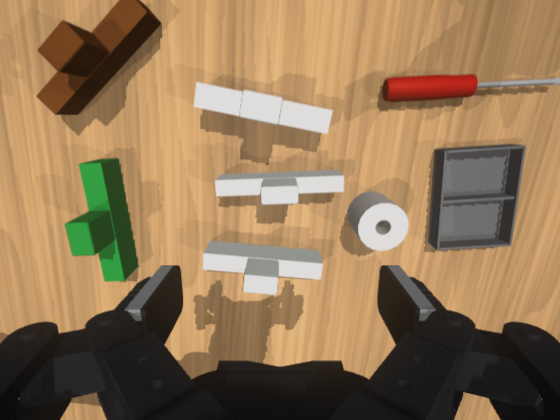

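Candidates in this view: A at (262,107) is 24 mm thick, B at (280,187) is 18 mm and C at (262,265) is 21 mm. The brown look-alike at (95,55) and the green one at (100,220) stay where they are. The gap measures about 24.4–24.7 mm, so A (plate_24) is the one to use. Its measured thickness and pose are clear in this close view.

```bash
python3 -m crank '[[-0.8,0,-0.2,-7,0],[-1.6,0,-0.4,-14,0],[-2.4,0.5,-0.7,-21,0],[-3.2,1,-0.7,-28,0],[-3.2,1.5,-0.7,-35,0],[-3.2,2,-0.7,-42,0],[-3.2,2.5,-0.7,-49,0],[-3.2,3,-0.7,-56,0],[-3.2,3.5,-0.7,-63,0],[-3.2,4,-0.7,-70,0],[-3.2,4,-0.7,-77,0],[-3.2,4,-0.7,-79,0]]'
cat > to.py <<'E'
# usage: to.py x y z jawangle  -> shift in units & turn
import sys
from h import *
x,y,zz,a=map(float,sys.argv[1:5]); p,M,s=pose()
d=(np.array([x,y,zz])-p)@M/25; cur=np.degrees(np.arctan2(M[1,2],M[0,2]))
print('tcp',p.round(1),'shift',d.round(2),'turn',round((cur-a+90)%180-90,1),'jaw',cur.round(1),'toolY',M[:,1].round(4),'jawaxis z',M[2,2].round(4),'q',s['qpos'].round(2)[[0,5,6]],'F',np.round(s['ft_force'],1),'open',round(s['opening'],1))
E
python3 to.py 508.3 -155.4 58 83.4
```

```text
t: 7.73
tcp_pos: [509.1, -150.0, 152.6]
eef_rot: [-0.701, 0.712, -0.035, 0.037]
ft_force: [-0.1, -0.4, 0.7]
opening: 85.3
tcp [ 509.1 -150.   152.6] shift [-0.03  3.79 -0.16] turn 0.8 jaw 84.2 toolY [ 0.0031 -0.016  -0.9999] jawaxis z -0.0156 q [0.34 0.89 1.57] F [-0.1 -0.4  0.7] open 85.3
```

```bash
python3 -m crank '[[0,1.4,-0.16,0.8,0],[0,2.8,-0.16,0.8,0],[0,3.8,-0.16,0.8,0],[0,3.8,-0.16,0.8,0],[0,3.8,-0.16,0.8,0],[0,3.8,-0.16,0.8,255],[0,3.8,-0.16,0.8,255],[0,3.8,-0.16,0.8,255],[0,3.8,-0.16,0.8,255],[0,3.8,-0.16,0.8,255],[0,3.8,-0.16,0.8,255]]' 60; python3 to.py 508.3 -155.4 58 83.4
```

```text
t: 8.65
tcp_pos: [509.5, -155.7, 58.7]
eef_rot: [-0.7, 0.712, -0.039, 0.043]
ft_force: [-0.8, 0.9, 7.7]
opening: 23.3
tcp [ 509.5 -155.7   58.7] shift [-0.05  0.03  0.01] turn -0.1 jaw 83.3 toolY [ 0.0045 -0.0164 -0.9999] jawaxis z -0.0158 q [0.32 0.69 1.52] F [-0.8  0.9  7.7] open 23.3
```

```bash
python3 -m crank '[[0,-1,0,0,255],[0,-2.5,0,0,255],[0,-4,0,0,255],[0,-5.5,0,0,255],[0,-7,0,0,255],[0,-7.6,0,0,255],[0,-7.6,0,0,255]]'
python3 -m crank '[[-0.1,0,1,-1,255],[-0.2,0,2.2,-2,255],[-0.4,0,3.6,-4,255],[-0.6,0,5,-6,255],[-0.7,0,6.5,-8,255],[-0.9,0,8,-10,255],[-1.1,0,9.5,-11.6,255],[-1.3,0,11,-11.6,255],[-1.37,0,12.2,-11.6,255],[-1.37,0,12.8,-11.6,255],[-1.37,0,12.8,-11.6,255],[-1.37,0,12.8,-11.6,255]]'; python3 to.py 512.6 164 244 94.9
python3 - <<'E'
from h import *
im,d,C=snap("wrist","wrist6"); W=cloud(d,C); print(C[2].round())
E
```

```text
t: 9.23
tcp_pos: [510.6, -153.0, 253.4]
eef_rot: [-0.7, 0.712, -0.037, 0.046]
ft_force: [-0.1, -0.3, -1.2]
opening: 23.4
t: 10.23
tcp_pos: [512.9, 169.2, 246.0]
eef_rot: [-0.7, 0.713, 0.034, -0.028]
ft_force: [-0.4, -1.4, -1.8]
opening: 23.0
tcp [512.9 169.2 246. ] shift [-0.03  0.09 -0.2 ] turn 0.2 jaw 95.1 toolY [ 0.0095 -0.019  -0.9998] jawaxis z -0.0198 q [-0.09  1.12  1.11] F [-0.4 -1.4 -1.8] open 23.0
[444. 167. 388.]
```

View pics/wrist6.png

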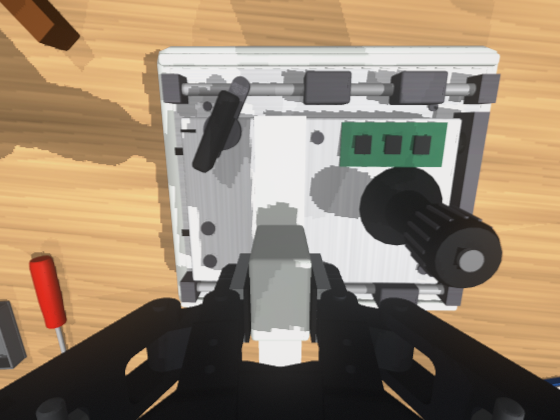

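The view shows the plate held end-on, its shoulder at (278,175) and tab at (280,270), with the keeper knob at (220,125) and the joystick at (430,220). Next I measure the held plate against the gap.

```bash
python3 - <<'E'
from h import *
im,d,C=load("wrist6"); W=cloud(d,C); p,M,s=pose()
m=np.zeros(d.shape,bool); m[90:260,225:330]=1; m&=(W[...,2]>222)&(W[...,2]<240)
k,l,st,_=cv2.connectedComponentsWithStats(m.astype(np.uint8)); i=1+st[1:,4].argmax()
P=W[l==i]; print(st[i],len(P)); 
A=np.c_[P[:,:2]-P[:,:2].mean(0),np.ones(len(P))]; c=np.linalg.lstsq(A,P[:,2],rcond=None)[0]; print('plane slope x,y, z',c.round(4))
xs=P[:,0]; print('x range',np.percentile(xs,[.3,50,99.7]).round(1))
mid=[]
for x0 in np.arange(xs.min()+4,xs.max()-4,3):
    q=P[(xs>=x0)&(xs<x0+3)]; mid.append((x0+1.5,(q[:,1].max()+q[:,1].min())/2,np.ptp(q[:,1])))
mid=np.array(mid); c=np.polyfit(mid[:,0],mid[:,1],1); print('centreline yaw',np.degrees(np.arctan(c[0])).round(2),'y at tcp x',np.polyval(c,p[0]).round(2),'tcp',p.round(1),'thick',np.median(mid[:,2]))
# end x from edge at mid row
T=(W[...,2]>268)&(W[...,2]<282); T[:, :230]=0; T[:,330:]=0; T[:200]=0; Q=W[T]; print('tab',len(Q),np.percentile(Q,[1,50,99],0).round(1).tolist())
E
```

```text
[ 254  116   52  116 5635] 5635
plane slope x,y, z [ 2.580000e-02 -1.580000e-02  2.307185e+02]
x range [442.2 468.  495.5]
centreline yaw 5.08 y at tcp x 169.45 tcp [513.2 167.8 246.2] thick 23.86642411407408
tab 6068 [[493.5, 152.6, 268.7], [507.3, 170.0, 275.4], [528.8, 186.2, 281.3]]
```

```bash
python3 - <<'E'
from h import *
im,d,C=load("wrist6"); W=cloud(d,C); z=W[...,2]
t=np.radians(4.9); bx=np.array([np.cos(t),np.sin(t)]); by=np.array([-np.sin(t),np.cos(t)]); o=np.array([516.3,121.2])
m=(abs(z-125)<2)
X=(W[...,:2]-o)@bx; Y=(W[...,:2]-o)@by
print('topz',np.nanmedian(z[m]))
# stop back edge (expected Y=-31), -x end (expected X=-70) by scanning
q=m&(Y<40)&(Y>-45)&(abs(X)<85)
be=[]
for x0 in range(-40,60,4):
    s=q&(X>x0)&(X<x0+4)
    if s.sum()>10: be.append(Y[s].min())
print('stop back edge Y',np.round(be,1))
en=[X[q&(Y>y0)&(Y<y0+4)].min() for y0 in range(-28,16,4) if (q&(Y>y0)&(Y<y0+4)).sum()>5]; print('stop -x end X',np.round(en,1))
# carriage: front hidden? -x end, rear
q=m&(Y>50)&(Y<250)&(abs(X)<85)
en=[X[q&(Y>y0)&(Y<y0+4)].min() for y0 in range(70,180,6) if (q&(Y>y0)&(Y<y0+4)).sum()>5]; print('carr -x end',np.round(en,1))
re=[Y[q&(X>x0)&(X<x0+4)].max() for x0 in range(-66,0,6) if (q&(X>x0)&(X<x0+4)).sum()>5]; print('carr rear',np.round(re,1), 'expected',31+24.5+130)
E
python3 to.py 512.6 164 246 94.9
```

```text
topz 125.18717187351623
stop back edge Y [-30.8 -30.9 -31.1 -30.8 -31.1 -30.5 -31.1 -30.9 -30.6 -31.1 -31.3 -30.6
 -31.3 -31.4 -30.8 -30.7 -30.3 -30.6 -31.  -30.5 -30.7 -31.3 -30.3 -31.
 -31.1]
stop -x end X [-69.9 -69.9 -69.9 -69.9 -69.9 -37.7 -43.4 -44.9 -46.5 -49.6 -73.6]
carr -x end [-69.4 -69.4 -69.4 -69.5 -69.5 -69.5 -69.5 -69.5 -69.6 -69.6 -69.6 -69.6
 -69.6 -69.6 -69.7 -69.7 -69.7 -69.7 -69.7]
carr rear [185.  184.9 184.3 184.8 185.1 184.4 184.8 184.6 185.2 185.  185.5] expected 185.5
tcp [513.2 167.8 246.2] shift [-0.04  0.01 -0.15] turn 0.0 jaw 94.9 toolY [ 0.0099 -0.0196 -0.9998] jawaxis z -0.0204 q [-0.09  1.12  1.11] F [ 0.1 -0.5 -2. ] open 23.1
```

```bash
python3 to.py 513.3 163.2 190 94.9
```

```text
tcp [513.2 167.8 246.2] shift [-0.03  2.25 -0.14] turn 0.0 jaw 94.9 toolY [ 0.0099 -0.0196 -0.9998] jawaxis z -0.0204 q [-0.09  1.12  1.11] F [ 0.1 -0.5 -2. ] open 23.1
```

```bash
python3 -m crank '[[-0.03,0,-0.14,0,255],[-0.03,0.8,-0.14,0,255],[-0.03,1.6,-0.14,0,255],[-0.03,2.25,-0.14,0,255],[-0.03,2.25,-0.14,0,255],[-0.03,2.25,-0.14,0,255]]' 80
cat > held.py <<'E'
import sys
from h import *
f=sys.argv[1]; im,d,C=snap("wrist",f); W=cloud(d,C); p,M,s=pose(); z=W[...,2]
t=np.radians(4.9); bx=np.array([np.cos(t),np.sin(t)]); by=np.array([-np.sin(t),np.cos(t)]); o=np.array([516.3,121.2])
X=(W[...,:2]-o)@bx; Y=(W[...,:2]-o)@by
zs=p[2]-58.7+43
m=(abs(z-zs)<9)&(abs(Y-43)<22)&(X<-19)&(X>-80)&(z>126.5)
k,l,st,_=cv2.connectedComponentsWithStats(m.astype(np.uint8)); i=1+st[1:,4].argmax(); m=l==i
A=np.c_[X[m]+45,Y[m]-43,np.ones(m.sum())]; c=np.linalg.lstsq(A,z[m],rcond=None)[0]
mid=[]
for x0 in range(-66,-24,3):
    q=m&(X>=x0)&(X<x0+3)
    if q.sum()>20: mid.append((x0+1.5,(Y[q].max()+Y[q].min())/2,np.ptp(Y[q])))
mid=np.array(mid); b=np.polyfit(mid[:,0],mid[:,1],1)
print(m.sum(),'z@-45',c[2].round(2),'slope X,Y',c[:2].round(4),'relyaw',np.degrees(b[0]).round(2),'Y(0)',b[1].round(2),'Y(-60)',np.polyval(b,-60).round(2),'thick',np.median(mid[:,2]).round(2),'end X',np.percentile(X[m],.5).round(2),'| gap centre 43.25; tcp',p.round(2),'F',np.round(s['ft_force'],1),'toolY',M[:,1].round(4))
E
python3 held.py wrist7
```

```text
t: 10.78
tcp_pos: [513.0, 161.4, 189.6]
eef_rot: [-0.699, 0.714, 0.032, -0.027]
ft_force: [-0.4, 1.4, -0.6]
opening: 22.8
5309 z@-45 174.0 slope X,Y [ 0.0001 -0.0206] relyaw -0.11 Y(0) 40.47 Y(-60) 40.59 thick 23.64 end X -70.3 | gap centre 43.25; tcp [513.59 162.09 190.59] F [-0.1 -0.8 -0.9] toolY [ 0.0098 -0.0199 -0.9998]
```

```bash
python3 -m crank '[[0,0,0.12,0,255],[0,0,0.12,0,255],[0,0,0.12,0,255],[0,0,0.12,0,255]]'; python3 held.py wrist8
```

```text
t: 11.17
tcp_pos: [513.6, 165.2, 191.2]
eef_rot: [-0.699, 0.714, 0.033, -0.026]
ft_force: [-0.7, -0.4, -0.9]
opening: 22.7
5217 z@-45 175.52 slope X,Y [ 0.0015 -0.0207] relyaw -0.14 Y(0) 44.21 Y(-60) 44.36 thick 23.66 end X -69.28 | gap centre 43.25; tcp [513.55 165.14 191.  ] F [-0.1 -0.6 -1.5] toolY [ 0.0106 -0.0198 -0.9997]
```

```bash
python3 -m crank '[[0,0.2,0.0,0,255],[0,0.4,0.01,0,255],[-0.01,0.6,0.01,0,255],[-0.01,0.75,0.015,0,255],[-0.01,0.75,0.015,0,255],[-0.01,0.75,0.015,0,255]]'; python3 held.py wrist9
```

```text
t: 11.72
tcp_pos: [513.2, 165.1, 171.8]
eef_rot: [-0.699, 0.714, 0.033, -0.027]
ft_force: [-0.0, 1.1, -1.5]
opening: 22.6
5257 z@-45 156.17 slope X,Y [ 0.002  -0.0244] relyaw -0.09 Y(0) 44.11 Y(-60) 44.2 thick 23.64 end X -69.72 | gap centre 43.25; tcp [513.39 165.14 172.07] F [-0.3  0.3 -2.5] toolY [ 0.0102 -0.0199 -0.9998]
```

```bash
python3 -m crank '[[0,0.15,0.0,0,255],[0,0.3,0,0,255],[0,0.45,0,0,255],[0,0.5,0,0,255],[0,0.5,0,0,255]]'; python3 -m crank '[[0,0.15,0.0,0,255],[0,0.3,0,0,255],[0,0.45,0,0,255],[0,0.5,0,0,255],[0,0.5,0,0,255]]'; python3 held.py wrist10
```

```text
t: 12.18
tcp_pos: [513.2, 164.8, 159.0]
eef_rot: [-0.699, 0.714, 0.033, -0.027]
ft_force: [0.3, 0.2, -2.2]
opening: 22.8
t: 12.6
tcp_pos: [513.0, 164.5, 146.0]
eef_rot: [-0.699, 0.714, 0.033, -0.027]
ft_force: [-0.5, -0.6, -1.5]
opening: 22.6
5276 z@-45 130.38 slope X,Y [ 0.0002 -0.0192] relyaw -0.09 Y(0) 43.53 Y(-60) 43.63 thick 23.71 end X -69.96 | gap centre 43.25; tcp [513.18 164.54 146.24] F [ 0.2 -1.  -1.5] toolY [ 0.0088 -0.0202 -0.9998]
```

```bash
python3 -m crank '[[0,0.12,0.0,0,255],[0,0.24,0,0,255],[0,0.3,0,0,255],[0,0.36,0,0,255],[0,0.36,0,0,255]]'; python3 held.py wrist11
```

```text
t: 13.07
tcp_pos: [513.4, 164.5, 138.8]
eef_rot: [-0.699, 0.714, 0.033, -0.027]
ft_force: [-6.3, -1.6, 14.5]
opening: 22.4Traceback (most recent call last):
  File "held.py", line 14, in <module>
    mid=np.array(mid); b=np.polyfit(mid[:,0],mid[:,1],1)
                                    ~~~^^^^^
IndexError: too many indices for array: array is 1-dimensional, but 2 were indexed
```

```bash
python3 -m crank '[[0,0.15,0,0,255],[0,0.3,0,0,255],[0,0.3,0,0,255]]'; python3 -m crank '[[0,0,0,0,0],[0,0,0,0,0],[0,0,0,0,0],[0,-1,0,0,0],[0,-2,0,0,0],[0,-4,0,0,0],[0,-5,0,0,0],[0,-5,0,0,0],[0,-5,0,0,0]]'
cat > chk.py <<'E'
import sys
from h import *
f=sys.argv[1]; im,d,C=snap("wrist",f); W=cloud(d,C); p,M,s=pose(); z=W[...,2]
t=np.radians(4.9); bx=np.array([np.cos(t),np.sin(t)]); by=np.array([-np.sin(t),np.cos(t)]); o=np.array([516.3,121.2])
X=(W[...,:2]-o)@bx; Y=(W[...,:2]-o)@by
def st(n,m): print(n,m.sum(),'z med',np.round(np.median(z[m]),2),'X',np.percentile(X[m],[.5,99.5]).round(1),'Y',np.percentile(Y[m],[.5,99.5]).round(1))
a=(X>-85)&(X<85)
sh=a&(Y>34.5)&(Y<52)&(z>117)&(z<131); 
for n,q in(("sh-",sh&(X<-22)),("sh+",sh&(X>22)),("tab",a&(Y>20)&(Y<65)&(z>160)&(z<175)&(abs(X)<30)),("stop",a&(abs(z-125)<2)&(Y<31)&(Y>-32)),("carr",a&(abs(z-125)<2)&(Y>57)&(Y<190))):
    if q.sum()>20: st(n,q)
print(p.round(1),M[:,1].round(3))
E
python3 chk.py wrist12
```

```text
t: 13.37
tcp_pos: [513.5, 164.6, 138.6]
eef_rot: [-0.698, 0.715, 0.034, -0.026]
ft_force: [-26.3, -11.1, 70.6]
opening: 23.0
t: 14.12
tcp_pos: [512.8, 167.8, 264.9]
eef_rot: [-0.699, 0.714, 0.035, -0.024]
ft_force: [-0.2, -0.1, -0.9]
opening: 85.8
sh- 1161 z med 123.13 X [-69.5 -22.2] Y [34.9 52. ]
sh+ 688 z med 123.08 X [33.3 69.8] Y [34.9 51.9]
tab 1477 z med 167.97 X [-18.3  17.4] Y [30.8 54.5]
stop 8983 z med 125.09 X [-69.5  68.4] Y [-30.8  30.4]
carr 14054 z med 125.2 X [-69.4  68.3] Y [ 57.4 183.9]
[511.9 167.3 263.2] [ 0.013 -0.023 -1.   ]
```

View pics/wrist12.png

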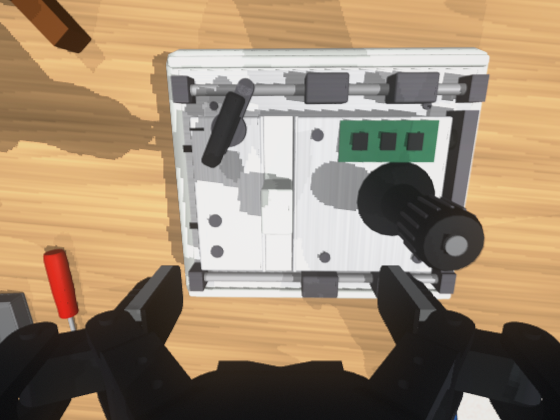

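The plate is seated: both shoulders are at z = 123.1, the tab top is at 168, and its ends are at -69.5 and +69.8 against the stop's ±70. The knob shows from (245,85) to (212,160). Next is the keeper.

```bash
python3 to.py 456.5 119.3 200 71.2; python3 - <<'E'
from h import *
im,d,C=load("wrist12"); W=cloud(d,C); z=W[...,2]
m=(z>160)&(z<172)&(W[...,0]<495)&(W[...,1]>80)&(W[...,1]<150)&(cv2.cvtColor(im,cv2.COLOR_BGR2GRAY)<90)
P=W[m]; print(len(P),cv2.minAreaRect(P[:,:2].astype(np.float32)))
E
```

```text
tcp [511.9 167.3 263.2] shift [-2.4   2.54 -1.67] turn 23.6 jaw 94.8 toolY [ 0.0131 -0.0226 -0.9997] jawaxis z -0.0236 q [-0.09  1.15  1.11] F [ 0.5 -0.  -0.9] open 85.7
1302 ((455.8203430175781, 118.7900390625), (12.330852508544922, 54.824378967285156), 70.1676254272461)
```

```bash
python3 -m crank '[[-0.8,0,-0.6,6,130],[-1.6,0,-1.2,12,130],[-2.4,0.3,-1.67,18,130],[-2.4,1.2,-1.67,24.4,130],[-2.4,2.4,-1.67,24.4,130],[-2.4,2.5,-1.67,24.4,130],[-2.4,2.5,-1.67,24.4,130]]'; python3 to.py 456.2 119 142 70.5
```

```text
t: 14.75
tcp_pos: [454.7, 118.5, 198.7]
eef_rot: [-0.689, 0.705, -0.116, 0.124]
ft_force: [-0.4, -0.2, 0.3]
opening: 42.0
tcp [454.7 118.5 198.7] shift [0.02 2.27 0.08] turn -0.0 jaw 70.5 toolY [ 0.0071 -0.0241 -0.9997] jawaxis z -0.0203 q [-0.07  0.97  0.75] F [-0.4 -0.2  0.3] open 42.0
```

```bash
python3 -m crank '[[0.03,1,0.08,0,130],[0.03,2,0.08,0,130],[0.03,2.27,0.08,0,130],[0.03,2.27,0.08,0,130],[0.03,2.27,0.08,0,255],[0.03,2.27,0.08,0,255],[0.03,2.27,0.08,0,255],[0.03,2.27,0.08,0,255]]' 40; python3 to.py 456.2 119 142 4.9
```

```text
t: 15.42
tcp_pos: [457.0, 117.9, 143.6]
eef_rot: [-0.688, 0.705, -0.116, 0.125]
ft_force: [-3.1, -4.4, 7.5]
opening: 11.2
tcp [457.  117.9 143.6] shift [-0.05  0.06  0.03] turn 65.5 jaw 70.4 toolY [ 0.0085 -0.0252 -0.9996] jawaxis z -0.0209 q [-0.08  0.85  0.71] F [-3.1 -4.4  7.5] open 11.2
```

```bash
python3 -m crank '[[0,0,0.02,4,255],[0,0,0.02,9,255],[0,0,0.02,14,255],[0,0,0.02,19,255],[0,0,0.02,24,255],[0,0,0.02,29,255],[0,0,0.02,33,255],[0,0,0.02,33,255]]'; python3 to.py 456.2 119 143.5 4.9
```

```text
t: 16.08
tcp_pos: [456.7, 117.7, 143.7]
eef_rot: [-0.626, 0.64, -0.308, 0.321]
ft_force: [-0.4, -2.7, -7.8]
opening: 11.0
tcp [456.7 117.7 143.7] shift [-0.06  0.01  0.02] turn 32.3 jaw 37.2 toolY [ 0.0078 -0.026  -0.9996] jawaxis z -0.0095 q [-0.17  0.84  0.17] F [-0.4 -2.7 -7.8] open 11.0
```

```bash
python3 -m crank '[[-0.04,0,0.02,4,255],[-0.04,0,0.02,9,255],[-0.04,0,0.02,14,255],[-0.04,0,0.02,19,255],[-0.04,0,0.02,24,255],[-0.04,0,0.02,29,255],[-0.04,0,0.02,32.3,255],[-0.04,0,0.02,32.3,255],[-0.04,0,0.02,32.3,255]]'; python3 to.py 456.2 119 143.5 4.9
```

```text
t: 16.83
tcp_pos: [456.4, 117.6, 143.8]
eef_rot: [-0.516, 0.527, -0.469, 0.486]
ft_force: [1.2, -4.0, -8.5]
opening: 11.6
tcp [456.4 117.6 143.8] shift [-0.05  0.01 -0.  ] turn 0.2 jaw 5.1 toolY [ 0.0073 -0.0272 -0.9996] jawaxis z 0.0049 q [-0.26  0.84 -0.36] F [ 1.2 -4.  -8.5] open 11.6
```

```bash
python3 -m crank '[[0,0,0,0.2,130],[0,0,0,0.2,130],[0,0,0,0.2,130],[0,-1,0,0,130],[0,-2.5,0,0,130],[0,-3.2,0,0,130],[0,-3.2,0,0,130],[0,-3.2,0,0,130]]'; python3 chk.py wrist13
python3 - <<'E'
from h import *
im,d,C=load("wrist13"); W=cloud(d,C); z=W[...,2]; g=cv2.cvtColor(im,cv2.COLOR_BGR2GRAY)
m=(z>160)&(z<172)&(W[...,0]<495)&(W[...,1]>80)&(W[...,1]<155)&(g<90)
P=W[m]; print(len(P),cv2.minAreaRect(P[:,:2].astype(np.float32)))
print(proj(C,[456,119,134]))
J=W[(z>224)&(z<236)&(W[...,1]>200)&(abs(W[...,0]-504)<40)]; print('joy',len(J),np.percentile(J,[2,50,98],0).round(1).tolist() if len(J) else '')
u,v=proj(C,[456,119,134]).astype(int); u=max(u,110); v=max(v,100); cv2.imwrite("pics/k13.png",cv2.resize(im[v-100:v+100,u-110:u+170],None,fx=2.8,fy=2.8,interpolation=cv2.INTER_CUBIC))
E
```

```text
t: 17.5
tcp_pos: [456.6, 120.5, 225.2]
eef_rot: [-0.518, 0.526, -0.468, 0.486]
ft_force: [-0.3, 0.4, 0.2]
opening: 42.0
sh- 1348 z med 123.09 X [-69.6 -22.2] Y [34.6 51.7]
sh+ 1133 z med 123.06 X [30.2 69.9] Y [34.7 52. ]
tab 2413 z med 167.95 X [-18.3  17. ] Y [30.9 55. ]
stop 10981 z med 125.08 X [-68.9  68.7] Y [-30.2  30.6]
carr 21240 z med 125.16 X [-69.4  68.7] Y [ 57.4 145.7]
[455.9 120.1 224. ] [ 0.008 -0.027 -1.   ]
1448 ((456.2251892089844, 119.60916900634766), (11.835953712463379, 55.08641815185547), 5.093603610992432)
[277.52354347 216.9789213 ]
joy 0
```

View pics/k13.png

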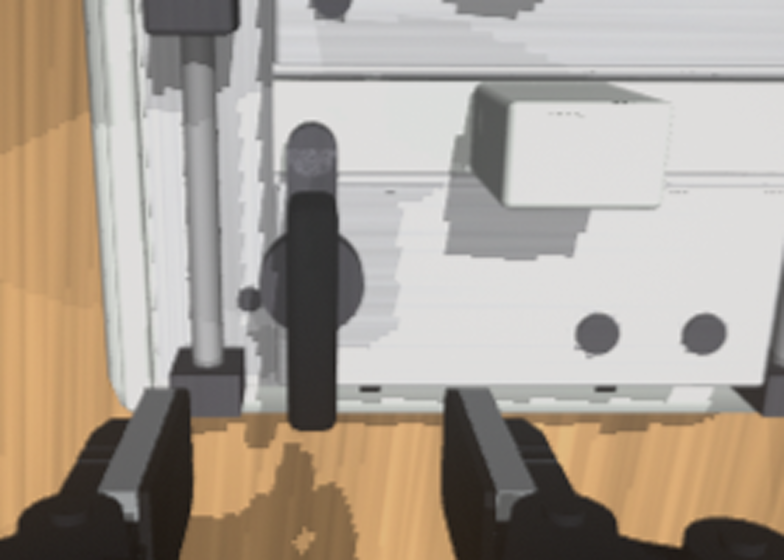

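The crop shows the keeper pointing straight across, its nose at (312,150) over the plate's left shoulder. It measures 5.1° against a base yaw of 4.9°. I'll retreat, then check the carriage and the bystanders.

```bash
python3 -m crank '[[0,-1,0,0,0],[0,-2.5,0,0,0],[-1,-4,1,0,0],[-2.5,-5,2,0,0],[-4,-5,2,0,0],[-4,-5,2,0,0],[-4,-5,2,0,0]]'; python3 chk.py wrist14; python3 - <<'E'
from h import *
im,d,C=load("wrist14"); W=cloud(d,C); z=W[...,2]
J=W[(z>224)&(z<236)&(W[...,1]>200)&(abs(W[...,0]-504)<40)]; print('joy',len(J),np.percentile(J,[2,50,98],0).round(1).tolist() if len(J) else '')
g=cv2.cvtColor(im,cv2.COLOR_BGR2GRAY)
m=(z>160)&(z<172)&(W[...,0]<495)&(W[...,1]>80)&(W[...,1]<155)&(g<90)
print(cv2.minAreaRect(W[m][:,:2].astype(np.float32)))
snap("scene","sceneE")
E
```

```text
t: 18.13
tcp_pos: [494.7, 231.9, 345.1]
eef_rot: [-0.518, 0.529, -0.468, 0.483]
ft_force: [-0.9, -0.6, -1.5]
opening: 85.2
sh- 508 z med 123.1 X [-70.2 -23.1] Y [34.9 51.8]
sh+ 549 z med 123.05 X [22.5 69.3] Y [34.6 51.7]
tab 781 z med 167.87 X [-17.7  17.4] Y [31.8 55.6]
stop 3969 z med 125.1 X [-56.4  68.9] Y [-29.8  30.6]
carr 9623 z med 125.16 X [-69.4  68.8] Y [ 57.6 185.4]
[494.8 229.1 344.7] [ 0.006 -0.027 -1.   ]
joy 1860 [[486.5, 250.1, 225.3], [503.4, 267.8, 230.0], [520.5, 284.1, 233.6]]
((456.5547180175781, 119.55162811279297), (11.533506393432617, 55.465911865234375), 4.632873058319092)
```

View pics/sceneE.png

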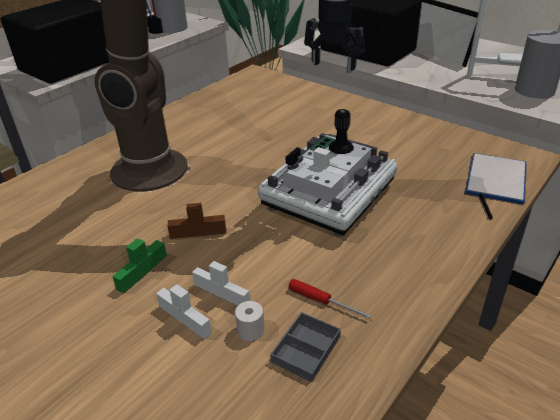

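The plate is in the instrument. The other plates, at (221,284) and (184,311), and the bystanders are where they were at the start, and the arm is clear.

```bash
python3 -c "from rig import r; print(r.job_done())"
```

```text
the job is handed in; nothing more can be done
None
```

The instrument is ready for transport: carriage back, `plate_24` fully down in the gap and the keeper turned across it. I handed the job in at about 18 s of robot time.

- **Carriage:** I pushed it about 14 mm by the joystick until it stood firm against the buffers at 24 N. The joystick was in the same place at the end, within 0.3 mm.
- **Plate:** The gap measured 24.4 to 24.7 mm, so I used the 24 mm plate, and it went in without resistance. Its shoulders are at z = 123.1 mm at both ends and its tab top is at 168 mm, which means it is fully down on the deck. Its ends are within about 0.5 mm of the end stop's.
- **Keeper:** It points straight across the gap over the plate's shoulder, measured at 4.6° and 5.1° in two views against the base's 4.9°. I did not see the tail mark on the engraved line directly because the knob hid it, so that check rests on the knob's angle.
- **Forces and tilt:** The highest wrist force I read was about 76 N, in the brief final push that seated the plate. The tool ended up tilted by about 1.5°, which did not affect the result.
- **Bystanders:** In the last scene picture the two unused plates still stand on the bench, and the look-alikes and other things are untouched.

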